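# Clear the chip clamp and hold it open

### The job

Sweep the three leftover pieces off the bed of the spring clamp into the open catch tray beside it, using the brush and never the gripper itself, then stand the brush upright on the open bench again, clear of the clamp and tray, and let go of it. Then pull the sliding jaw out by its upright post, against its spring, until its pointer lines up with the small clip on the rail, and finish still gripping the post and holding the jaw there, so that a chip could be put in. Leave the other things on the bench where they are.

Things in the scene. Friction and masses are not known exactly. Their poses are not given: they have to be found in the camera images.
- clamp: Fixed spring clamp of bare aluminium and steel. Origin on the bench under the centre of its bed; x points away from the robot (turned by up to 0.25 rad), y left, z up. From the bed a guide 100 mm wide runs towards the robot to x -193 mm, with a rail along each side (y 27 to 45 and y -45 to -27), rail tops 34 mm above the bench.
- bed (a point): Centre of the clamp's flat bed, 30 mm above the bench, axes as the clamp's. The bed reaches y -75 to +75 mm and is a channel 83 mm wide, open at both y ends, between two steel jaws whose tops are 52 mm above the bench: the fixed one at clamp x 41 to 68, the sliding one at x -68 to -41 at rest (nearer the robot).
- jaw (a joint): Travel of the sliding jaw in m along the clamp's -x (towards the robot): 0 at rest (where its spring returns it), stop at 0.056. The spring pulls back with about 3.4 N at 0 rising by 1.7 N per 10 mm.
- post (a point): Upright dark steel post on the tongue of the sliding jaw, to pull it by: 14 mm thick (its x, the slide direction), 36 mm wide (its y), 58 mm tall; this point is the centre of its foot, 37 mm above the bench, at clamp x -120, y 0 at rest; so its top is 95 mm above the bench. The tongue (48 mm wide) around its foot tops out at 37 mm. Beyond the post the back of the jaw (52 mm high) stands at clamp x -68.
- pointer (a point): End of the small aluminium pointer (4 mm wide, top 46 mm above the bench) that stands out from the sliding jaw's tongue over the right-hand rail (-y), at clamp x -90, y -39, 38 mm above the bench at rest; moves with the jaw.
- mark (a point): Inner end of a small brass clip (5 mm wide, top 46 mm above the bench) fixed on the right-hand rail, at clamp y -40, 38 mm above the bench, 26 to 44 mm nearer the robot than the pointer at rest. Axes parallel to the clamp's. The jaw is at the mark when pointer and this point have the same x in the clamp's axes.
- tray: Fixed open grey plastic catch tray, 130 mm (x) by 115 mm (y) by 25 mm high, walls and floor 4 to 5 mm thick, against one end of the bed: its centre at clamp y +136 or -136 (either side). Origin at the centre of its underside, axes parallel to the clamp's. Its near rim is 5 mm lower than the bed and 3.5 mm from the bed's end.
- brush: Loose bench brush with wooden handle standing on its bristles, 0.12 kg. Origin at the centre of its underside (bristle ends), z up. Head 30 mm thick (its x) by 62 mm wide (its y), up to 38 mm high (firm bristles 22 mm, then wood); above it an upright handle 20 mm thick (x) by 34 mm wide (y) that reaches 100 mm. It stands on the open bench to the left or right of the clamp. Sweep along its x axis.
- piece_union: Tan plastic block 22 x 20 x 18 mm with a short white stub on top (25 mm in all), loose on the clamp bed; origin at the centre of its underside.
- piece_stopper: Black rubber stopper, round, 19 mm across at the foot, 25 mm at the top, 22 mm tall, loose on the clamp bed; origin at the centre of its underside.
- piece_nut: White plastic six-sided nut, 22 to 26 mm across and 12 mm tall with a round collar on top (22 mm in all), loose on the clamp bed; origin at the centre of its underside.
- rack: Fixed white fittings rack, 130 (x) x 90 (y) x 26 mm, fittings in it up to 44 mm; at the end of the bed opposite to the tray, centre at clamp y 136 from the bed centre, axes parallel to the clamp's. Bystander; origin at the centre of its underside.
- objective: Loose black microscope objective standing on the bench, 35 mm across, 54 mm tall; bystander, origin at the centre of its underside.
- dish: Loose shallow glass dish, 100 mm across, 18 mm high; bystander, origin at the centre of its underside.
- jar: Loose amber glass jar with white cap, 56 mm across, 75 mm tall; bystander, origin at the centre of its underside.
- union_a: Loose tan tube coupling with white nut lying on the bench, 53 mm long, 16 mm thick; bystander, origin under its tan part.
- union_b: A second coupling like union_a; bystander.

How it is judged:
By the outcome, as a careful person would: the job done as asked, in the order asked, and still so for the second after the job is handed in, while the arm keeps its last pose, push and grip.
It also fails if it takes over 61 s, if anything falls off the work surface, if the arm or the gripper's body presses on something with over 40 N, if the wrist force passes 120 N, or if a joint passes its speed limit or range.

### The arm

A 6-joint arm with a two-finger parallel gripper is mounted at the origin on the work surface. World frame = base frame: x ahead of the robot, y to its left, z up, the work surface at z = 0. Lengths are in m, angles in rad, forces in N, time in s.
With the tool pointing down it reaches from about 0.25 to 0.775 m from the base axis. Payload 4 kg.
Tool frame: the origin (TCP) lies on the centre line of the jaws, within the pads' length; the fingertips stand 22 mm ahead of it and the grasp point (between the pads) lies 3 mm ahead of it; z points along the fingers, y is the direction in which the jaws open and shut (so a half turn about z gives the same grasp; the last joint's range is limited). The gripper opens to 94 mm and grips with 3 to 60 N. Pads are 16 mm wide; open, the fingers measure 119 mm over their backs; the gripper's body (75 mm by 177 mm) begins 78 mm behind the grasp point.
Start: joints at [-1.23, 0.087, 1.371, -0, 1.684, -0.103], TCP at [0.236, -0.497, 0.228] pointing down, gripper open.
Joint ranges: [-3.1, 3.1], [-0.76, 2.03], [0.27, 2.55], [-1.08, 4.22], [0.17, 2.65], [-2.57, 2.57]. Speed limits (rad/s): [2.79, 2.79, 3.14, 3.14, 3.14, 3.14].

### API

Orientations are given as [roll, pitch, yaw] about the fixed x, y, z axes, in that order (R = Rz(yaw) Ry(pitch) Rx(roll)).
In Python, from bench import robot gives the robot as it stands. The module is installed in compiled form; this text tells all that it offers.
- The arm moves only by the shell command python3 -m inch 'ROWS'. ROWS is JSON, a list of rows, each an object with "linear": the shift along the world's x, y, z scaled (see below), a list of three; "twist": the turn about the world's z scaled (see below); "gripper": the opening, from 0 (shut) to 1 (fully open). In form: [{"linear": [x, y, z], "twist": twist, "gripper": gripper}, ...]. A call has 1 to 10 rows; each row is the pose to reach, as a shift and turn from the pose commanded when the call began; what a row does not reach only later rows make up. The controller multiplies each number of a shift by 0.1 m and each number of a turn by 60 degrees. A row lasts 1/12 s, in which the tool goes at most 41.7 mm and 7.16 degrees, less where a joint would pass 70% of its speed; a pose out of reach is approached as far as the arm can. A call with a number of a shift or a turn outside -1 to 1 is refused whole. A call with a gripper value outside its range is refused whole. The fingers move at their own pace and stop on an object; the grip force is fixed at half the most. Time passes only in rows, so rows that repeat a pose let the fingers close. It gives the time, the measured TCP pose, the force and the opening at its end, in the units of the state.
- robot.get_obs(): the state, without advancing time (a new reading comes with each control period).
- robot.snapshot(name): name is "scene" or "side" or "wrist"; returns a dict with "image" (384x512x3 uint8, red, green, blue), "depth" (384x512 float32, m along the optical axis (not along the pixel's ray), 0 where there is no reading), "mtx" (3x3 intrinsics, pixels), "rvec" (rotation vector, rad) and "tvec" (3), from world to camera coordinates, as OpenCV has them; the wrist camera has in their place "hand_eye" (4x4, takes a point from camera to tool coordinates, whose origin is the TCP and whose axes are the flange's). Camera axes: x right, y down, z forward; pixel columns grow to the right and rows downward; lengths in m; the calibration is good to about 2 mm. A picture is of the moment at which its call begins: read the wrist's pose just before it.
- robot.close_job(): hands the job in, once; it reports no verdict.
The state is a dict: "time": time; "joint_positions": joint angles; "qvel": joint speeds; "joint_torque": joint torques, N m; "tool_pos": TCP position; "ee_rot": TCP orientation; "wrist_force": force on the tool from outside, world axes, zero at the start; "wrist_torque": the same for the moment, N m; "width": finger opening in m.
Only numpy, scipy, OpenCV 4.12 (cv2) and the standard library are available. Lean on these libraries where they do the work, as an engineer would, in place of code of your own. Each camera call takes 0.05 s, during which the arm holds its last target.

## Working session

There is one attempt and no reset: what is moved stays moved. The work goes in short steps, Python scripts to look and compute and a shell command to move; the robot and the scene stay as the last step left them, time stands still between calls to the robot, and variables do not carry over. Pictures are saved under pics/ and viewed, and the job is handed in when it is done.

```bash
mkdir -p pics; cat > h.py <<'E'
import numpy as np, cv2
from bench import robot
from scipy.spatial.transform import Rotation as R
def cam(name):
    o=robot.get_obs(); s=robot.snapshot(name)
    K=s['mtx']
    if 'rvec' in s:
        Rm=cv2.Rodrigues(np.array(s['rvec'],float))[0]; t=np.array(s['tvec'],float).ravel()
        Rc=Rm.T; c=-Rm.T@t
    else:
        H=np.array(s['hand_eye']); T=np.eye(4); T[:3,:3]=R.from_euler('xyz',o['ee_rot']).as_matrix(); T[:3,3]=o['tool_pos']
        M=T@H; Rc=M[:3,:3]; c=M[:3,3]
    return s,K,Rc,c
def save(s,n): cv2.imwrite('pics/'+n+'.png',cv2.cvtColor(s['image'],cv2.COLOR_RGB2BGR))
def ray(K,Rc,c,u,v,z):
    d=Rc@np.linalg.inv(K)@np.array([u,v,1.]); return c+d*(z-c[2])/d[2]
def cloud(s,K,Rc,c):
    D=s['depth']; v,u=np.indices(D.shape)
    P=np.stack([(u-K[0,2])/K[0,0]*D,(v-K[1,2])/K[1,1]*D,D],-1)
    return P@Rc.T+c
E
python3 - <<'E'
from h import *
o=robot.get_obs(); print({k:np.round(v,3).tolist() for k,v in o.items()})
for n in ('scene','side','wrist'):
    s,K,Rc,c=cam(n); save(s,n+'0'); print(n,K.round(1).tolist(),c.round(3),Rc[:,2].round(3)); np.savez('/tmp/'+n+'0.npz',image=s['image'],depth=s['depth'],K=K,Rc=Rc,c=c)
E
```

```text
{'time': 0.0, 'joint_positions': [-1.23, 0.088, 1.372, -0.0, 1.684, -0.103], 'qvel': [-0.002, -0.0, 0.001, -0.001, 0.001, 0.0], 'joint_torque': [0.0, -34.019, -30.243, 0.072, 0.033, -0.0], 'tool_pos': [0.236, -0.496, 0.226], 'ee_rot': [-3.139, -0.0, 0.444], 'wrist_force': [0.513, 0.122, 0.155], 'wrist_torque': [-0.027, -0.024, -0.022], 'width': 0.094}
scene [[453.9, 0.0, 252.6], [0.0, 453.9, 193.8], [0.0, 0.0, 1.0]] [ 1.207 -0.591  0.743] [-0.579  0.535 -0.615]
side [[369.4, 0.0, 253.5], [0.0, 369.4, 188.2], [0.0, 0.0, 1.0]] [0.267 0.617 0.696] [ 0.294 -0.668 -0.684]
wrist [[320.8, 0.0, 250.3], [0.0, 320.8, 189.0], [0.0, 0.0, 1.0]] [ 0.298 -0.467  0.384] [-0.212 -0.098 -0.972]
```

View pics/scene0.png

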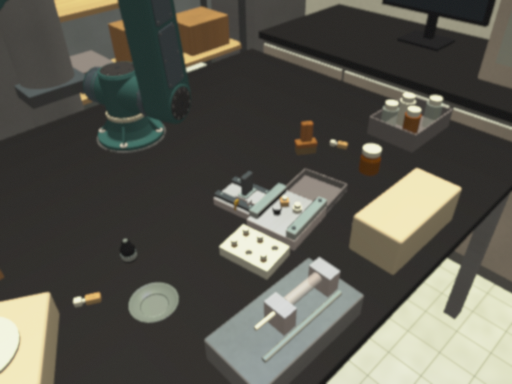

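View pics/side0.png

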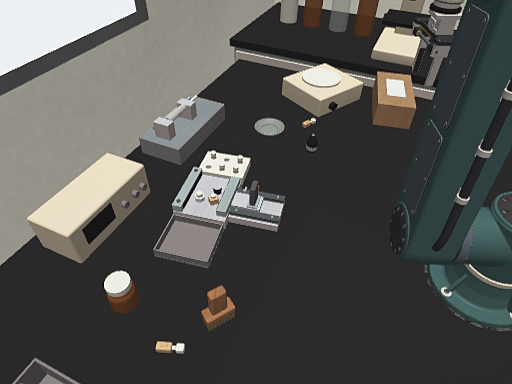

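View pics/wrist0.png

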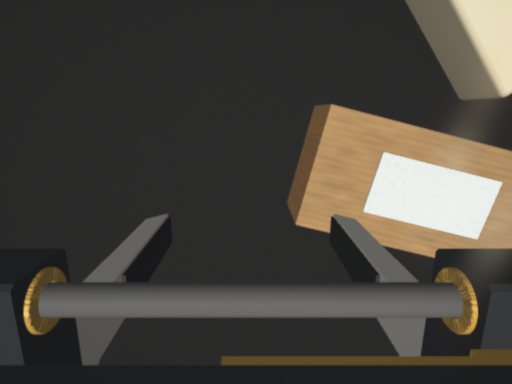

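The tray is on the clamp's left (+y), around side px (190,243). The rack is on its right at (222,165), the brush at (218,308), and the pieces are at about (205,195).

```bash
python3 - <<'E'
import cv2
a=cv2.imread('pics/side0.png')[140:335,130:300]; cv2.imwrite('pics/side0c.png',cv2.resize(a,None,fx=3,fy=3,interpolation=cv2.INTER_CUBIC)[:600])
a=cv2.imread('pics/scene0.png')[110:280,205:395]; cv2.imwrite('pics/scene0c.png',cv2.resize(a,None,fx=3.5,fy=3.5,interpolation=cv2.INTER_CUBIC)[:600])
E
```

```text
(no output)
```

View pics/side0c.png

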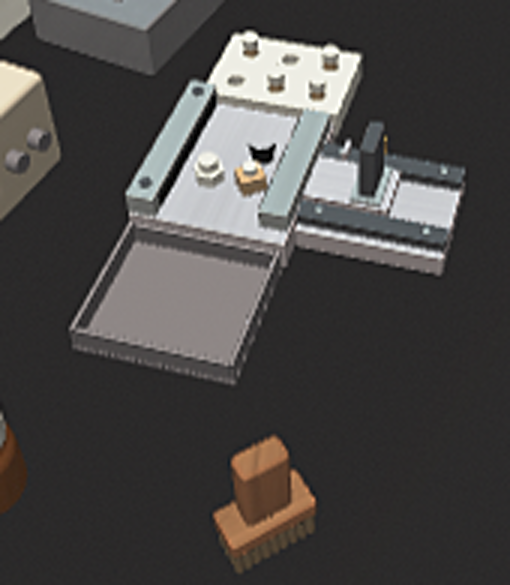

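View pics/scene0c.png

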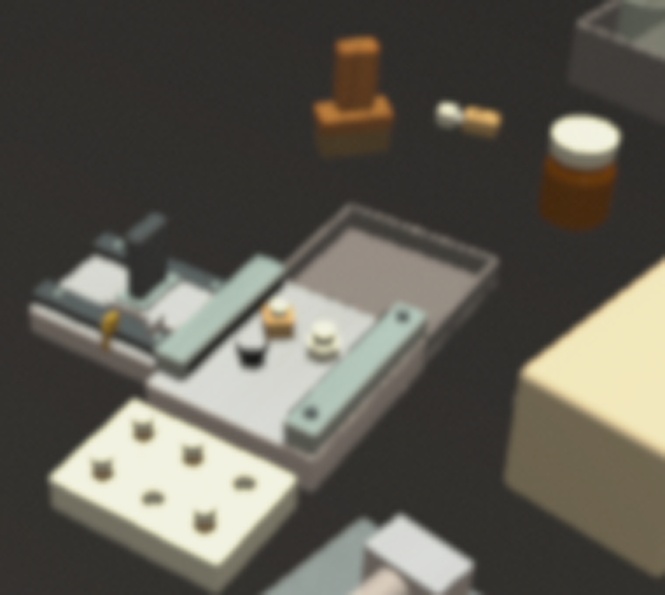

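```bash
python3 - <<'E'
from h import *
for n in ('side','scene'):
    f=np.load(f'/tmp/{n}0.npz'); s={'depth':f['depth'],'image':f['image']}
    P=cloud(s,f['K'],f['Rc'],f['c']); ok=f['depth']>0
    reg=ok&(P[...,0]>.25)&(P[...,0]<.8)&(P[...,1]>-.35)&(P[...,1]<.35)
    print(n,'bench z',np.median(P[reg&(P[...,2]<.012)][:,2]).round(4))
    for lo,hi in ((.022,.028),(.048,.058),(.027,.032),(.034,.041),(.06,.11)):
        m=(reg&(P[...,2]>lo)&(P[...,2]<hi)).astype(np.uint8)
        k,l,st,ce=cv2.connectedComponentsWithStats(m,connectivity=8)
        for i in range(1,k):
            if st[i,4]<25: continue
            q=P[l==i]; r=cv2.minAreaRect((q[:,:2]*1000).astype(np.float32))
            print(lo,'n',st[i,4],'px',ce[i].round(0),'ctr',np.round(r[0],1),'size',np.round(r[1],1),'ang',round(r[2],1),'z',np.median(q[:,2]).round(4), 'mean',q[:,:2].mean(0).round(4))
E
```

```text
side bench z -0.0001
0.022 n 766 px [224. 165.] ctr [672.1 -92.7] size [130.5  94.6] ang 10.6 z 0.0256 mean [ 0.6703 -0.0898]
0.022 n 65 px [273. 203.] ctr [488.   -6.1] size [52.8 26.7] ang 13.2 z 0.0233 mean [ 0.4883 -0.0098]
0.022 n 30 px [265. 209.] ctr [501.1  14.4] size [20.9 31.4] ang 17.7 z 0.0226 mean [0.4985 0.0163]
0.022 n 449 px [190. 234.] ctr [623.7 166.5] size [133.4 133.2] ang 10.8 z 0.0245 mean [0.6239 0.1659]
0.022 n 116 px [251. 219.] ctr [511.8  63. ] size [125.2  10.7] ang 12.6 z 0.0243 mean [0.5166 0.063 ]
0.048 n 110 px [199. 131.] ctr [ 798.3 -196.7] size [271.3   3.4] ang 90.0 z 0.0527 mean [ 0.7987 -0.1778]
0.048 n 432 px [187. 187.] ctr [700.6  51.4] size [ 27.9 149.4] ang 10.1 z 0.0518 mean [0.699  0.0567]
0.048 n 387 px [228. 195.] ctr [594.2  31.8] size [ 26.9 130. ] ang 10.3 z 0.0521 mean [0.5923 0.036 ]
0.048 n 30 px [199. 193.] ctr [660.5  62.3] size [14.4 15.9] ang 3.5 z 0.0516 mean [0.66   0.0634]
0.048 n 33 px [212. 197.] ctr [622.6  57.9] size [19.  17.4] ang 53.5 z 0.0521 mean [0.6231 0.0592]
0.048 n 45 px [218. 309.] ctr [465.7 320.1] size [32.8
[... 3621 characters left out ...]
4 n 47 px [226. 196.] ctr [501.5 -25.9] size [53.8 18.8] ang 5.8 z 0.0349 mean [ 0.4988 -0.0272]
0.034 n 86 px [306. 224.] ctr [713.3  46.6] size [ 23.3 151.9] ang 1.9 z 0.0375 mean [0.7134 0.0324]
0.034 n 27 px [256. 215.] ctr [610.8 -27.1] size [34.7 17.5] ang 61.3 z 0.0382 mean [ 0.6094 -0.0299]
0.034 n 48 px [127. 248.] ctr [ 485.2 -307.8] size [28.2 15. ] ang 62.4 z 0.0376 mean [ 0.4867 -0.3077]
0.06 n 177 px [306. 128.] ctr [473.3 305.9] size [35.1 26.8] ang 44.6 z 0.0844 mean [0.4741 0.3049]
0.06 n 99 px [369. 152.] ctr [663.7 340. ] size [45.8 18.2] ang 4.4 z 0.071 mean [0.6652 0.3406]
0.06 n 176 px [246. 180.] ctr [531.3  14.9] size [15.4 36.7] ang 10.2 z 0.0835 mean [0.5337 0.0122]
```

The depth map gives a clamp centre of about (0.647, 0.040) with yaw near 10.4°. The brush is at about (0.470, 0.313), with its y axis near 56.5°. I'll fly over the clamp and take a close look with the wrist camera.

```bash
A='[{"linear":[0.53,1,0.24],"twist":0.1,"gripper":1},{"linear":[0.53,1,0.24],"twist":0.1,"gripper":1},{"linear":[0.53,1,0.24],"twist":0.1,"gripper":1},{"linear":[0.53,1,0.24],"twist":0.1,"gripper":1}]'; true
python3 -m inch '[{"linear":[0.53,1,0.24],"twist":0.1,"gripper":1},{"linear":[0.53,1,0.24],"twist":0.1,"gripper":1},{"linear":[0.53,1,0.24],"twist":0.1,"gripper":1}]'
python3 -m inch '[{"linear":[0.53,1,0.24],"twist":0.1,"gripper":1},{"linear":[0.53,1,0.24],"twist":0.1,"gripper":1},{"linear":[0.53,1,0.24],"twist":0.1,"gripper":1}]'
python3 -m inch '[{"linear":[0.53,1,0.24],"twist":0.1,"gripper":1},{"linear":[0.53,1,0.24],"twist":0.1,"gripper":1},{"linear":[0.53,1,0.24],"twist":0.1,"gripper":1}]'
python3 -m inch '[{"linear":[0.53,1,0.24],"twist":0.1,"gripper":1},{"linear":[0.53,1,0.24],"twist":0.1,"gripper":1},{"linear":[0.53,1,0.24],"twist":0.1,"gripper":1}]'
python3 -m inch '[{"linear":[0.53,1,0.24],"twist":0.1,"gripper":1},{"linear":[0.53,1,0.24],"twist":0.1,"gripper":1},{"linear":[0.53,1,0.24],"twist":0.1,"gripper":1},{"linear":[0.53,1,0.24],"twist":0.1,"gripper":1},{"linear":[0.53,1,0.24],"twist":0.1,"gripper":1}]'
python3 - <<'E'
from h import *
s,K,Rc,c=cam('wrist'); save(s,'w1'); np.savez('/tmp/w1.npz',image=s['image'],depth=s['depth'],K=K,Rc=Rc,c=c); print(robot.get_obs()['time'])
E
```

```text
time: 0.4
tool_pos: [0.2897, -0.3949, 0.2514]
ee_rot: [-3.14, -0.001, 0.548]
wrist_force: [-0.3, -0.1, 0.1]
width: 0.0941
time: 0.65
tool_pos: [0.3429, -0.2943, 0.2761]
ee_rot: [3.141, -0.001, 0.654]
wrist_force: [0.8, -0.7, -0.3]
width: 0.0942
time: 0.9
tool_pos: [0.3958, -0.1942, 0.3002]
ee_rot: [3.141, -0.001, 0.759]
wrist_force: [-0.2, -1.1, -0.0]
width: 0.0938
time: 1.15
tool_pos: [0.4488, -0.0941, 0.3241]
ee_rot: [3.141, -0.001, 0.864]
wrist_force: [0.4, -0.6, -0.5]
width: 0.0941
time: 1.57
tool_pos: [0.5015, 0.0045, 0.3471]
ee_rot: [-3.141, 0.001, 0.971]
wrist_force: [0.6, -0.4, -0.7]
width: 0.0939
1.6167
```

View pics/w1.png

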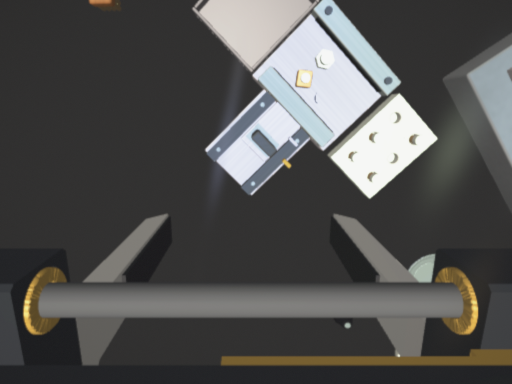

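The wrist view shows the bed, with the jaw tops at (357,48) and (293,104). The nut is at (325,59), the union at (304,78) and the stopper near (317,98). The post is at (264,142), the brass clip at (287,163) and the pointer at (294,141). Next I'll compute positions from this view.

```bash
cat > m.py <<'E'
from h import *
def comps(f,bands,box=(.25,.8,-.2,.42),mn=25):
    P=cloud({'depth':f['depth']},f['K'],f['Rc'],f['c']); ok=f['depth']>0
    reg=ok&(P[...,0]>box[0])&(P[...,0]<box[1])&(P[...,1]>box[2])&(P[...,1]<box[3])
    for lo,hi in bands:
        m=(reg&(P[...,2]>lo)&(P[...,2]<hi)).astype(np.uint8)
        k,l,st,ce=cv2.connectedComponentsWithStats(m,connectivity=8)
        for i in range(1,k):
            if st[i,4]<mn: continue
            q=P[l==i]; r=cv2.minAreaRect((q[:,:2]*1000).astype(np.float32))
            print(lo,'n',st[i,4],'px',ce[i].round(0),'ctr',np.round(r[0],1),'size',np.round(r[1],1),'ang',round(r[2],1),'z',np.median(q[:,2]).round(4))
E
python3 - <<'E'
from m import *
f=np.load('/tmp/w1.npz')
comps(f,((-.005,.004),(.023,.028),(.028,.032),(.033,.036),(.036,.041),(.042,.047),(.048,.058),(.07,.12)),(.4,.8,-.2,.3),15)
a=cv2.imread('pics/w1.png')[0:200,190:440]; cv2.imwrite('pics/w1c.png',cv2.resize(a,None,fx=3,fy=3,interpolation=cv2.INTER_CUBIC))
E
```

```text
-0.005 n 40940 px [271. 123.] ctr [600.  50.] size [400.  499.9] ang 0.0 z 0.0003
-0.005 n 15 px [238.   2.] ctr [610.2 195.1] size [5.1 5.7] ang 55.9 z 0.0037
-0.005 n 79 px [262.   7.] ctr [633.7 169.6] size [20.6 16.9] ang 55.6 z 0.0035
-0.005 n 19 px [284.   5.] ctr [662.  153.8] size [13.8  4.7] ang 48.0 z 0.0034
-0.005 n 77 px [299.   5.] ctr [680.3 144.2] size [22.2 22.7] ang 23.9 z 0.0034
-0.005 n 117 px [247.  18.] ctr [607.1 171.4] size [42. 21.] ang 80.2 z 0.0036
-0.005 n 35 px [214.  11.] ctr [575.8 203.8] size [10.9 14.7] ang 22.3 z 0.0036
-0.005 n 28 px [253.   8.] ctr [622.5 175.6] size [12.9  8.5] ang 55.7 z 0.0035
-0.005 n 45 px [236.  11.] ctr [602.6 187.6] size [10.7 24.5] ang 51.5 z 0.0035
-0.005 n 27 px [278.  14.] ctr [647.8 149.9] size [ 8.1 16. ] ang 32.5 z 0.0035
-0.005 n 27 px [224.  15.] ctr [585.2 193.5] size [ 7.4 16.9] ang 83.0 z 0.0035
-0.005 n 29 px [291.  14.] ctr [662.7 137.3] size [15.2 10.7] ang 8.8 z 0.0034
-0.005 n 37 px [264.  20.] ctr [628.8 154.8] size [ 9.7 22.5] ang 46.5 z 0.0034
-0.005 n 23 px [293.  20.] ctr [661.6 131.3] size [14.4  5.1] 
[... 2202 characters left out ...]
41.] ctr [566.8  -5.8] size [ 3.9 15.2] ang 10.8 z 0.0459
0.042 n 88 px [357. 157.] ctr [630.9 -78.8] size [13.9 13.9] ang 14.9 z 0.0441
0.042 n 30 px [286. 163.] ctr [542.6 -27.7] size [ 4.2 14.8] ang 11.0 z 0.046
0.042 n 85 px [377. 178.] ctr [ 639.3 -122.2] size [13.9 14.7] ang 53.7 z 0.0439
0.048 n 2507 px [356.  46.] ctr [702.8  50.3] size [ 28.  150.2] ang 10.4 z 0.0521
0.048 n 131 px [326.  57.] ctr [662.1  62.3] size [15.1 15.3] ang 60.2 z 0.0522
0.048 n 1866 px [296. 105.] ctr [596.4  30.9] size [ 26.7 129.8] ang 10.4 z 0.0526
0.048 n 161 px [305.  77.] ctr [625.   56.8] size [21.1 18.7] ang 46.9 z 0.0497
0.07 n 320 px [263. 143.] ctr [531.8  19.4] size [13.9 35.2] ang 10.3 z 0.0949
```

View pics/w1c.png

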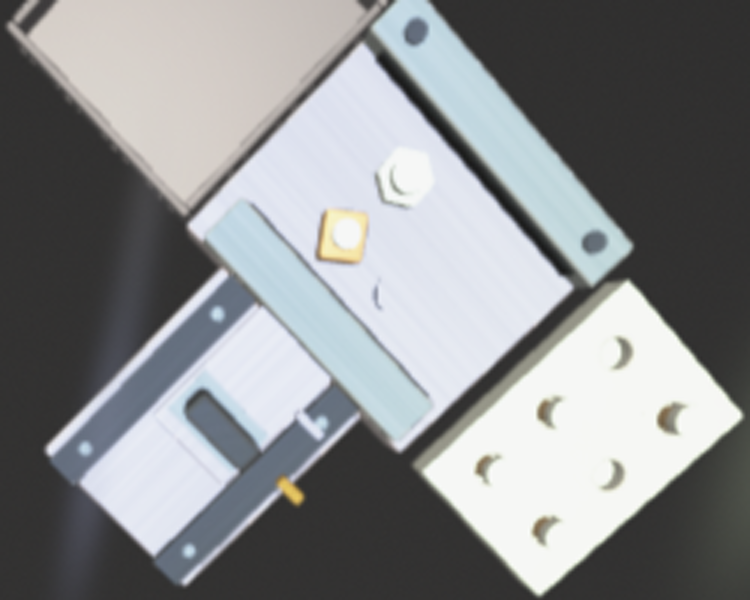

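The wrist view agrees with every given size: yaw 10.4°, origin (0.6496, 0.0408), post at x −120, pointer at x −90. The clip sits about 27.7 mm nearer the robot than the pointer. Now to the brush.

```bash

python3 -m inch '[{"linear":[-0.1,1,-0.3],"twist":0,"gripper":1},{"linear":[-0.1,1,-0.3],"twist":0,"gripper":1},{"linear":[-0.1,1,-0.3],"twist":0,"gripper":1}]' | tail -n 4 | head -1
python3 -m inch '[{"linear":[-0.1,1,-0.3],"twist":0,"gripper":1},{"linear":[-0.1,1,-0.3],"twist":0,"gripper":1},{"linear":[-0.1,1,-0.3],"twist":0,"gripper":1}]' | tail -n 4 | head -1
python3 -m inch '[{"linear":[-0.1,1,-0.3],"twist":0.015,"gripper":1},{"linear":[-0.1,1,-0.3],"twist":0.015,"gripper":1},{"linear":[-0.1,1,-0.3],"twist":0.015,"gripper":1},{"linear":[-0.1,1,-0.3],"twist":0.015,"gripper":1},{"linear":[-0.1,1,-0.3],"twist":0.015,"gripper":1}]'
python3 - <<'E'
from m import *
s,K,Rc,c=cam('wrist'); save(s,'w2'); np.savez('/tmp/w2.npz',image=s['image'],depth=s['depth'],K=K,Rc=Rc,c=c)
f=np.load('/tmp/w2.npz')
comps(f,((.034,.042),(.085,.11)),(.3,.8,.2,.45),15)
f=np.load('/tmp/w1.npz'); print('stopper rim', ray(f['K'],f['Rc'],f['c'],315.3,98,.052))
f=np.load('/tmp/scene0.npz'); 
im=f['image'][195:225,265:290]; m=(im.max(2)<60); P=cloud({'depth':f['depth']},f['K'],f['Rc'],f['c'])[195:225,265:290][m]
print(np.median(P,0), P.min(0),P.max(0),len(P))
E
```

```text
tool_pos: [0.4899, 0.104, 0.3157]
tool_pos: [0.4798, 0.2044, 0.2854]
time: 2.53
tool_pos: [0.4709, 0.302, 0.2564]
ee_rot: [-3.141, 0.003, 0.983]
wrist_force: [-0.0, 0.9, -0.0]
width: 0.0942
0.034 n 124 px [350.  39.] ctr [643.  363.1] size [47.8 14.1] ang 88.1 z 0.0378
0.034 n 546 px [247. 152.] ctr [471.7 313.4] size [61.6 29. ] ang 56.5 z 0.038
0.085 n 663 px [245. 170.] ctr [472.4 313.6] size [33.6 19.4] ang 56.4 z 0.0995
stopper rim [0.62273421 0.02626286 0.052     ]
[0.6352772  0.01309214 0.04270345] [0.5998478  0.00666893 0.03588702] [0.64169452 0.05446431 0.04717032] 22
```

View pics/w2.png

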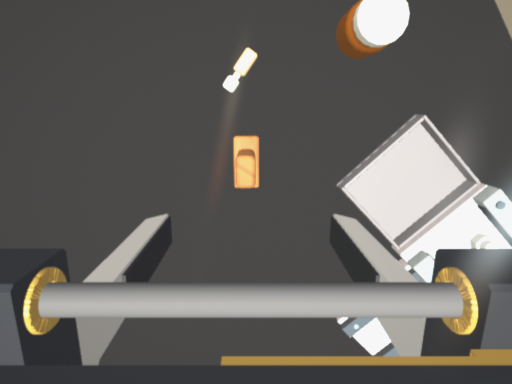

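The brush handle's top centre is at (0.4722, 0.3135) with long-axis yaw 56.4°, and the tool is already aligned in yaw. I'll descend and grip at about 70 mm height.

```bash

python3 -m inch '[{"linear":[0.013,0.115,-1],"twist":0,"gripper":1},{"linear":[0.013,0.115,-1],"twist":0,"gripper":1},{"linear":[0.013,0.115,-1],"twist":0,"gripper":1},{"linear":[0.013,0.115,-1],"twist":0,"gripper":1},{"linear":[0.013,0.115,-1],"twist":0,"gripper":1}]'
python3 - <<'E'
from h import *
f=np.load('/tmp/w1.npz'); P=cloud({'depth':f['depth']},f['K'],f['Rc'],f['c'])
print((P[88:110:2,300:340:2,2]*1000).round(0).astype(int))
E
```

```text
time: 3.0
tool_pos: [0.4729, 0.3127, 0.1576]
ee_rot: [3.141, 0.001, 0.98]
wrist_force: [0.9, 0.2, 0.5]
width: 0.0939
[[ 29  28  30  29  30  31  29  31  29  31  31  30  30  30  30  31  31  31
   29  29]
 [ 32  30  31  31  30  32  30  32  29  31  30  31  29  30  30  30  32  29
   31  29]
 [ 29  30  31  30  30  31  31  32  31  29  30  31  30  31  30  30  29  31
   30  29]
 [ 31  29  31  31  32  31  30  31  30  30  31  29  29  32  31  30  31  29
   30  30]
 [ 49  30  31  32  30  30  30  30  28  31  30  30  29  31  31  31  31  29
   32  29]
 [ 54  48  29  30  29  30  30 505  31  30  31  30  32  30  29  29  30  31
   31  31]
 [ 53  53  49  31  29  30  30  30  29  31  31  29  32  30  29  31  31  29
   30  30]
 [ 51  52  52  47  29  30  30  30  35  31  30  31  31  30  30  31  30  31
   31  30]
 [ 54  54  54  53  48  31  31  30  31  29  30  31  29  29  32  30  31  30
   30  30]
 [ 51  54  52  53  52  30  30  30  31  30  30  29  31  30  31  30  30  30
   30  31]
 [ 51  52  52  53  52  52  30  29  30  30  30  30  31  29  29  31  31  29
   29  31]]
```

```bash

python3 -m inch '[{"linear":[-0.007,0.008,-0.835],"twist":0.003,"gripper":1},{"linear":[-0.007,0.008,-0.835],"twist":0.003,"gripper":1},{"linear":[-0.007,0.008,-0.835],"twist":0.003,"gripper":1},{"linear":[-0.007,0.008,-0.835],"twist":0.003,"gripper":1},{"linear":[-0.007,0.008,-0.835],"twist":0.003,"gripper":1}]'
python3 -m inch '[{"linear":[0,0,0],"twist":0,"gripper":0},{"linear":[0,0,0],"twist":0,"gripper":0},{"linear":[0,0,0],"twist":0,"gripper":0},{"linear":[0,0,0],"twist":0,"gripper":0},{"linear":[0,0,0],"twist":0,"gripper":0},{"linear":[0,0,0],"twist":0,"gripper":0},{"linear":[0,0,0],"twist":0,"gripper":0},{"linear":[0,0,0],"twist":0,"gripper":0}]'
```

```text
time: 3.42
tool_pos: [0.4742, 0.3161, 0.0781]
ee_rot: [3.138, -0.005, 0.985]
wrist_force: [0.7, 0.5, -0.1]
width: 0.094
time: 4.08
tool_pos: [0.4717, 0.3156, 0.0739]
ee_rot: [-3.142, 0.0, 0.986]
wrist_force: [0.2, -0.6, 0.4]
width: 0.0442
```

```bash

python3 -m inch '[{"linear":[0,0,0],"twist":0,"gripper":0},{"linear":[0,0,0],"twist":0,"gripper":0},{"linear":[0,0,0],"twist":0,"gripper":0},{"linear":[0,0,0],"twist":0,"gripper":0},{"linear":[0,0,0],"twist":0,"gripper":0},{"linear":[0,0,0],"twist":0,"gripper":0},{"linear":[0,0,0],"twist":0,"gripper":0}]'
python3 - <<'E'
from h import *
s,K,Rc,c=cam('side'); 
a=cv2.cvtColor(s['image'],cv2.COLOR_RGB2BGR)[180:380,130:330]; cv2.imwrite('pics/s1.png',cv2.resize(a,None,fx=3,fy=3,interpolation=cv2.INTER_CUBIC))
E
```

```text
time: 4.67
tool_pos: [0.4718, 0.3155, 0.074]
ee_rot: [3.141, 0.0, 0.986]
wrist_force: [0.0, 0.4, -0.3]
width: 0.02
```

View pics/s1.png

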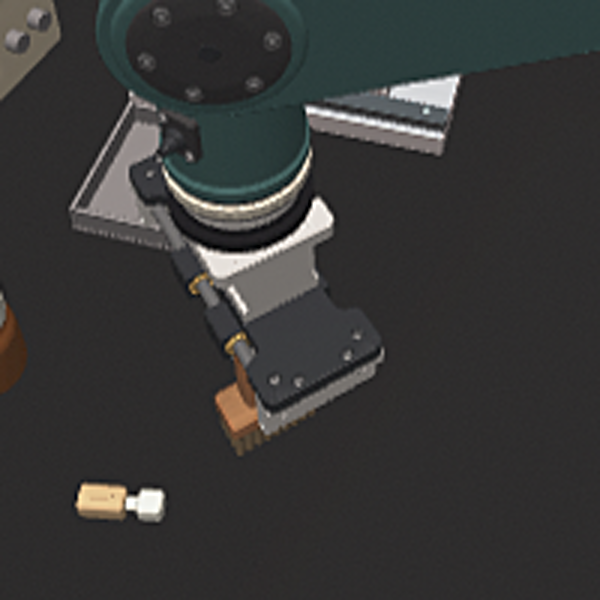

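The brush is held (width 20 mm). Lift it and carry it over the pieces to the bed's −y end, turning to the clamp yaw.

```bash

python3 -m inch '[{"linear":[0,0,0.4],"twist":0,"gripper":0},{"linear":[0,0,0.8],"twist":0,"gripper":0},{"linear":[0,0,1],"twist":0,"gripper":0},{"linear":[0,0,1],"twist":0,"gripper":0}]'
python3 -m inch '[{"linear":[0.2,-0.35,0.2],"twist":-0.1,"gripper":0},{"linear":[0.46,-0.82,0.3],"twist":-0.19,"gripper":0},{"linear":[0.46,-0.82,0.3],"twist":-0.19,"gripper":0}]'|sed -n 2,3p
python3 -m inch '[{"linear":[0.2,-0.35,0],"twist":-0.1,"gripper":0},{"linear":[0.46,-0.82,0],"twist":-0.19,"gripper":0},{"linear":[0.46,-0.82,0],"twist":-0.19,"gripper":0}]'|sed -n 2,3p
python3 -m inch '[{"linear":[0.2,-0.35,0],"twist":-0.1,"gripper":0},{"linear":[0.46,-0.82,0],"twist":-0.19,"gripper":0},{"linear":[0.46,-0.82,0],"twist":-0.19,"gripper":0}]'|sed -n 2,3p
python3 -m inch '[{"linear":[0.2,-0.35,0],"twist":-0.1,"gripper":0},{"linear":[0.46,-0.82,0],"twist":-0.19,"gripper":0},{"linear":[0.46,-0.82,0],"twist":-0.19,"gripper":0},{"linear":[0.46,-0.82,0],"twist":-0.19,"gripper":0},{"linear":[0.46,-0.82,0],"twist":-0.19,"gripper":0}]'
```

```text
time: 5.05
tool_pos: [0.4745, 0.3171, 0.1808]
ee_rot: [3.136, -0.011, 0.986]
wrist_force: [-0.0, 0.6, -0.5]
width: 0.0198
tool_pos: [0.5194, 0.2303, 0.204]
ee_rot: [3.139, 0.001, 0.782]
tool_pos: [0.5651, 0.1466, 0.2016]
ee_rot: [3.14, 0.004, 0.581]
tool_pos: [0.6109, 0.0647, 0.2013]
ee_rot: [3.14, 0.004, 0.383]
time: 6.22
tool_pos: [0.6551, -0.012, 0.2021]
ee_rot: [-3.139, 0.003, 0.191]
wrist_force: [-1.0, -0.0, -1.5]
width: 0.0201
```

```bash

python3 -m inch '[{"linear":[0.02,-0.018,-0.4],"twist":-0.005,"gripper":0},{"linear":[0.02,-0.018,-0.6],"twist":-0.005,"gripper":0},{"linear":[0.02,-0.018,-0.6],"twist":-0.005,"gripper":0},{"linear":[0.02,-0.018,-0.6],"twist":-0.005,"gripper":0},{"linear":[0.02,-0.018,-0.6],"twist":-0.005,"gripper":0}]'
python3 - <<'E'
from h import *
for n,(y,x) in (('side',(120,120)),('scene',(80,180))):
    s,K,Rc,c=cam(n); 
    a=cv2.cvtColor(s['image'],cv2.COLOR_RGB2BGR)[y:y+190,x:x+190]; cv2.imwrite(f'pics/{n}2.png',cv2.resize(a,None,fx=3,fy=3,interpolation=cv2.INTER_CUBIC))
E
```

```text
time: 6.63
tool_pos: [0.6581, -0.0128, 0.1457]
ee_rot: [3.141, -0.002, 0.187]
wrist_force: [0.1, -0.4, -0.8]
width: 0.0197
```

View pics/side2.png

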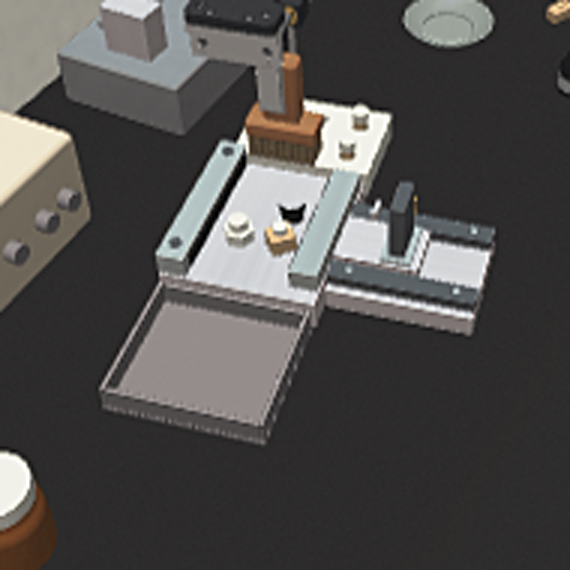

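View pics/scene2.png

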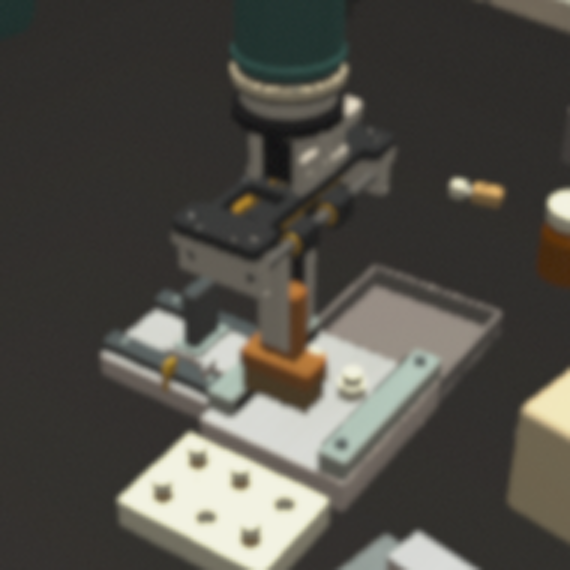

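```bash

python3 - <<'E'
from m import *
for n in ('side','scene'):
    s,K,Rc,c=cam(n); f=dict(depth=s['depth'],K=K,Rc=Rc,c=c)
    print(n); comps(f,((.104,.114),),(.55,.8,-.1,.1),15); comps(f,((.048,.056),),(.55,.8,-.1,.14),60)
print(robot.get_obs()['tool_pos'],robot.get_obs()['ee_rot'])
E
```

```text
side
0.104 n 156 px [214. 161.] ctr [654.3 -12. ] size [61.5 32.6] ang 9.4 z 0.11
0.048 n 435 px [187. 188.] ctr [700.3  51.5] size [ 27.6 150.2] ang 10.4 z 0.0518
0.048 n 383 px [228. 195.] ctr [594.   31.4] size [ 26.8 132.6] ang 10.1 z 0.0522
scene
0.104 n 188 px [275. 200.] ctr [655.5 -16.3] size [64.  31.6] ang 11.3 z 0.1101
0.048 n 503 px [306. 215.] ctr [700.9  46.7] size [ 29.3 151.9] ang 10.3 z 0.0519
0.048 n 105 px [256. 208.] ctr [602.2 -15.8] size [26.1 43.9] ang 8.5 z 0.0523
[ 0.65870531 -0.01388336  0.14649548] [ 3.14048056 -0.00384328  0.18582739]
```

The brush foot is centred in the channel, at clamp x ≈ −3, y ≈ −54, clear behind the stopper. Lower it and sweep.

```bash

python3 -m inch '[{"linear":[0,0,-0.2],"twist":-0.003,"gripper":0},{"linear":[0,0,-0.41],"twist":-0.003,"gripper":0},{"linear":[0,0,-0.41],"twist":-0.003,"gripper":0},{"linear":[0,0,-0.41],"twist":-0.003,"gripper":0},{"linear":[0,0,-0.41],"twist":-0.003,"gripper":0}]'
python3 -m inch '[{"linear":[-0.009,0.05,0],"twist":0,"gripper":0},{"linear":[-0.027,0.148,0],"twist":0,"gripper":0},{"linear":[-0.045,0.246,0],"twist":0,"gripper":0},{"linear":[-0.063,0.344,0],"twist":0,"gripper":0},{"linear":[-0.081,0.443,0],"twist":0,"gripper":0},{"linear":[-0.099,0.541,0],"twist":0,"gripper":0},{"linear":[-0.117,0.639,0],"twist":0,"gripper":0},{"linear":[-0.135,0.738,0],"twist":0,"gripper":0},{"linear":[-0.144,0.787,0],"twist":0,"gripper":0}]'
python3 - <<'E'
from h import *
for n,(y,x) in (('side',(120,120)),('scene',(80,180))):
    s,K,Rc,c=cam(n); 
    a=cv2.cvtColor(s['image'],cv2.COLOR_RGB2BGR)[y:y+190,x:x+190]; cv2.imwrite(f'pics/{n}3.png',cv2.resize(a,None,fx=3,fy=3,interpolation=cv2.INTER_CUBIC))
E
```

```text
time: 7.25
tool_pos: [0.658, -0.0143, 0.104]
ee_rot: [3.141, -0.001, 0.182]
wrist_force: [-0.3, 0.5, -1.3]
width: 0.02
time: 8.0
tool_pos: [0.6429, 0.0665, 0.1029]
ee_rot: [-3.141, 0.0, 0.183]
wrist_force: [0.2, -1.5, -0.8]
width: 0.02
```

View pics/side3.png

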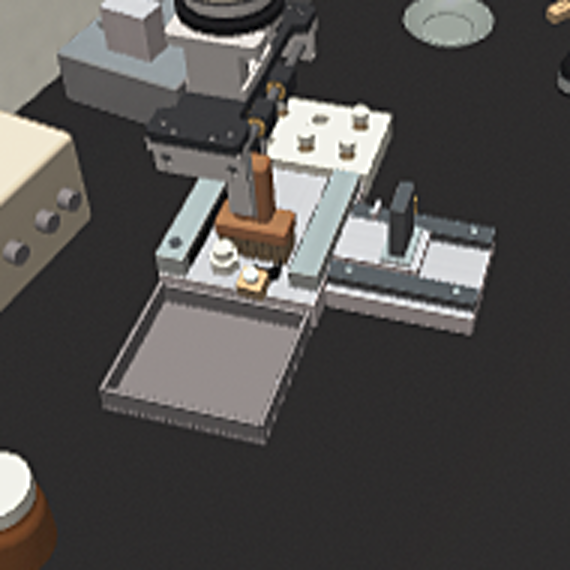

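View pics/scene3.png

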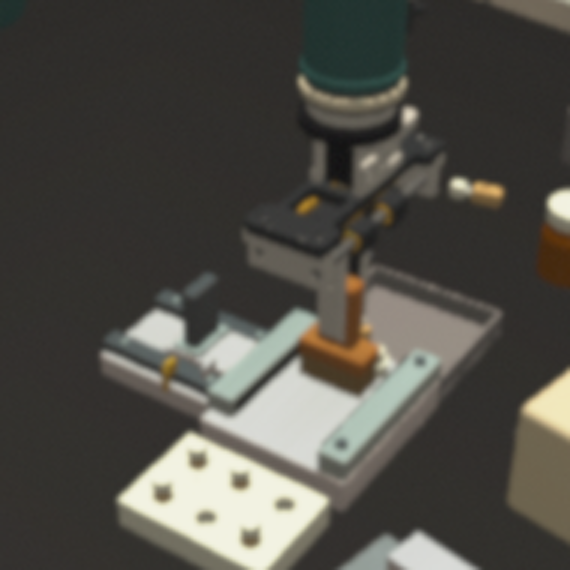

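All three pieces are ahead of the brush: union (252,278), nut (222,255) and stopper (275,270) in the side crop. Continue over the end.

```bash

python3 -m inch '[{"linear":[-0.013,0.074,0],"twist":0,"gripper":0},{"linear":[-0.027,0.148,0],"twist":0,"gripper":0},{"linear":[-0.041,0.222,0],"twist":0,"gripper":0},{"linear":[-0.054,0.295,0],"twist":0,"gripper":0},{"linear":[-0.068,0.37,0],"twist":0,"gripper":0},{"linear":[-0.081,0.443,0],"twist":0,"gripper":0},{"linear":[-0.095,0.517,0],"twist":0,"gripper":0},{"linear":[-0.108,0.59,0],"twist":0,"gripper":0},{"linear":[-0.122,0.664,0],"twist":0,"gripper":0},{"linear":[-0.13,0.708,0],"twist":0,"gripper":0}]'
python3 - <<'E'
from h import *
for n,(y,x) in (('side',(120,120)),('scene',(80,180))):
    s,K,Rc,c=cam(n); 
    a=cv2.cvtColor(s['image'],cv2.COLOR_RGB2BGR)[y:y+190,x:x+190]; cv2.imwrite(f'pics/{n}4.png',cv2.resize(a,None,fx=3,fy=3,interpolation=cv2.INTER_CUBIC))
E
```

```text
time: 8.93
tool_pos: [0.63, 0.1365, 0.1029]
ee_rot: [-3.141, 0.0, 0.183]
wrist_force: [0.1, -0.3, -1.9]
width: 0.0198
```

View pics/side4.png

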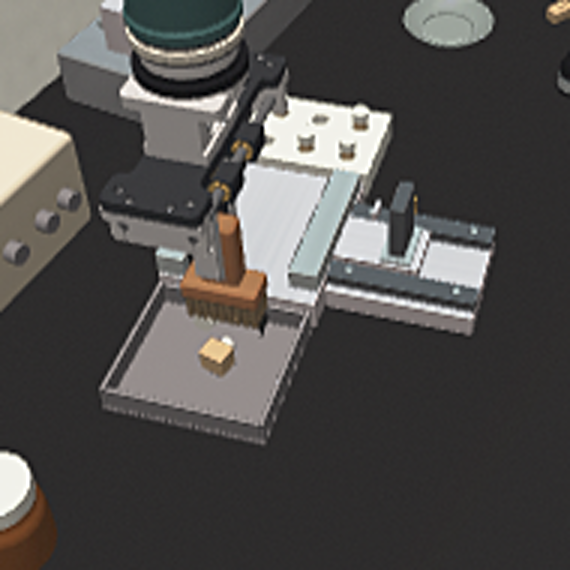

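View pics/scene4.png

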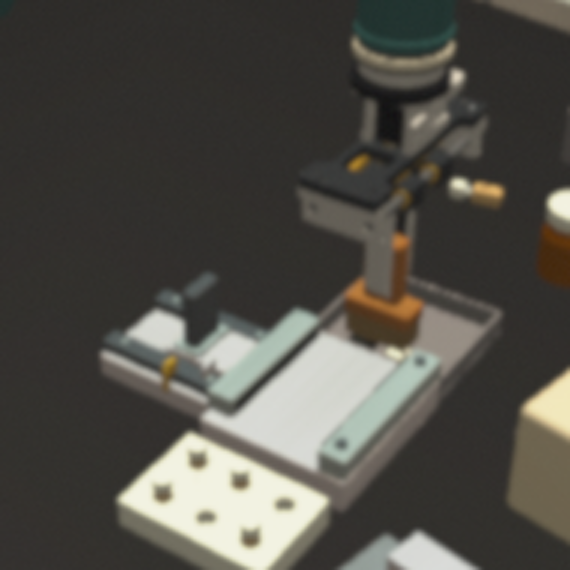

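The union is in the tray and the bed looks clear. The nut shows at (393,352) in the scene crop, under or near the brush, and the stopper is hidden. Lift and look.

```bash

python3 -m inch '[{"linear":[0,0,0.3],"twist":0,"gripper":0},{"linear":[0,0,0.7],"twist":0,"gripper":0},{"linear":[0,0.1,1],"twist":0,"gripper":0},{"linear":[0,0.1,1],"twist":0,"gripper":0},{"linear":[0,0.1,1],"twist":0,"gripper":0}]'
python3 - <<'E'
from h import *
for n,(y,x) in (('side',(120,120)),('scene',(80,180))):
    s,K,Rc,c=cam(n); 
    a=cv2.cvtColor(s['image'],cv2.COLOR_RGB2BGR)[y:y+190,x:x+190]; cv2.imwrite(f'pics/{n}5.png',cv2.resize(a,None,fx=3,fy=3,interpolation=cv2.INTER_CUBIC))
s,K,Rc,c=cam('wrist'); save(s,'w5')
E
```

```text
time: 9.45
tool_pos: [0.6318, 0.1454, 0.2063]
ee_rot: [3.141, -0.006, 0.182]
wrist_force: [0.1, -0.3, -2.0]
width: 0.0197
```

View pics/side5.png

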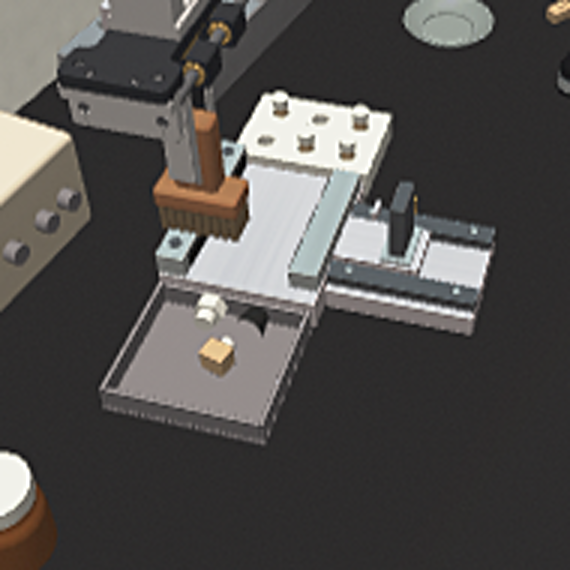

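View pics/scene5.png

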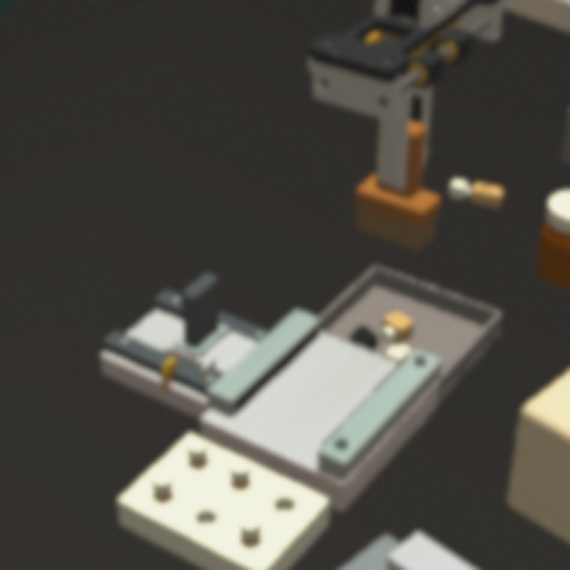

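View pics/w5.png

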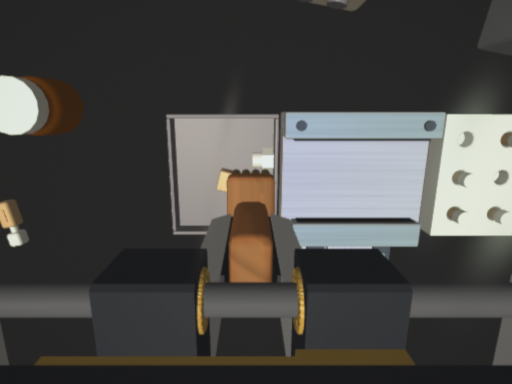

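All three pieces appear to be in the tray, and the bed is clear. I'll check heights to see whether any of them is leaning on the rim.

```bash

python3 - <<'E'
from m import *
O=np.array([647.4,41.4]); a=np.radians(10.4); X=np.array([np.cos(a),np.sin(a)]);Y=np.array([-X[1],X[0]])
for n in ('side','scene'):
    s,K,Rc,c=cam(n); P=cloud(s,K,Rc,c)*1000
    d=P[...,:2]-(O if n=='side' else O-[0,3.5]); cx=d@X; cy=d@Y
    m=((abs(cx)<60)&(cy>84)&(cy<186)&(P[...,2]>8)&(P[...,2]<60)&(s['depth']>0)).astype(np.uint8)
    k,l,st,_=cv2.connectedComponentsWithStats(m)
    for i in range(1,k):
        if st[i,4]>10: 
            q=l==i; print(n,st[i,4],'x',cx[q].min().round(),cx[q].max().round(),'y',cy[q].min().round(),cy[q].max().round(),'z',P[q][:,2].max().round(1), s['image'][q].mean(0).round())
    m2=(abs(cx)<39)&(abs(cy)<73)&(P[...,2]>33.5)&(P[...,2]<60)&(s['depth']>0); print('bed leftover px',m2.sum())
E
```

```text
side 91 x 5.0 28.0 y 84.0 105.0 z 28.1 [191. 188. 177.]
side 48 x -32.0 -11.0 y 84.0 104.0 z 29.4 [47. 46. 44.]
side 108 x -17.0 7.0 y 118.0 145.0 z 25.8 [176. 151. 116.]
bed leftover px 2
scene 118 x -20.0 25.0 y 84.0 144.0 z 27.3 [186. 167. 130.]
scene 56 x -31.0 -9.0 y 85.0 107.0 z 29.6 [77. 74. 68.]
bed leftover px 4
```

All three pieces lie inside the tray (tops 26–29 mm, clear of the walls), and nothing is left on the bed. Return the brush to its old spot.

```bash

python3 -m inch '[{"linear":[-0.2,0.2,0],"twist":0.1,"gripper":0},{"linear":[-0.4,0.42,0],"twist":0.2,"gripper":0},{"linear":[-0.6,0.64,0],"twist":0.3,"gripper":0},{"linear":[-0.8,0.85,0],"twist":0.384,"gripper":0}]'
python3 -m inch '[{"linear":[-0.2,0.2,0],"twist":0.1,"gripper":0},{"linear":[-0.4,0.42,0],"twist":0.2,"gripper":0},{"linear":[-0.6,0.64,0],"twist":0.3,"gripper":0},{"linear":[-0.8,0.85,0],"twist":0.384,"gripper":0},{"linear":[-0.8,0.85,-0.2],"twist":0.384,"gripper":0},{"linear":[-0.8,0.85,-0.4],"twist":0.384,"gripper":0},{"linear":[-0.8,0.85,-0.4],"twist":0.384,"gripper":0},{"linear":[-0.8,0.85,-0.4],"twist":0.384,"gripper":0}]'
```

```text
time: 10.03
tool_pos: [0.5489, 0.2305, 0.201]
ee_rot: [-3.141, 0.003, 0.588]
wrist_force: [-0.1, 0.3, -0.4]
width: 0.0197
time: 10.7
tool_pos: [0.469, 0.3145, 0.1605]
ee_rot: [-3.139, 0.005, 0.986]
wrist_force: [0.0, -0.5, -0.5]
width: 0.0196
```

```bash

python3 -m inch '[{"linear":[0,0,-0.3],"twist":0,"gripper":0},{"linear":[0,0,-0.6],"twist":0,"gripper":0},{"linear":[0,0,-0.8],"twist":0,"gripper":0},{"linear":[0,0,-0.82],"twist":0,"gripper":0},{"linear":[0,0,-0.82],"twist":0,"gripper":0},{"linear":[0,0,-0.82],"twist":0,"gripper":0}]'
python3 -m inch '[{"linear":[0,0,-0.02],"twist":0,"gripper":0},{"linear":[0,0,-0.04],"twist":0,"gripper":0},{"linear":[0,0,-0.045],"twist":0,"gripper":0},{"linear":[0,0,-0.045],"twist":0,"gripper":0}]'
```

```text
time: 11.2
tool_pos: [0.4718, 0.3156, 0.083]
ee_rot: [3.14, -0.003, 0.986]
wrist_force: [-0.0, 0.4, 0.0]
width: 0.0197
time: 11.53
tool_pos: [0.4706, 0.3154, 0.0772]
ee_rot: [3.141, -0.001, 0.986]
wrist_force: [-0.9, 0.7, -1.1]
width: 0.02
```

```bash

python3 -m inch '[{"linear":[0,0,-0.01],"twist":0,"gripper":0},{"linear":[0,0,-0.02],"twist":0,"gripper":0},{"linear":[0,0,-0.03],"twist":0,"gripper":0},{"linear":[0,0,-0.03],"twist":0,"gripper":0},{"linear":[0,0,-0.03],"twist":0,"gripper":0}]'
python3 - <<'E'
from h import *
s,K,Rc,c=cam('side'); 
a=cv2.cvtColor(s['image'],cv2.COLOR_RGB2BGR)[220:370,130:330]; cv2.imwrite('pics/s6.png',cv2.resize(a,None,fx=4,fy=4,interpolation=cv2.INTER_CUBIC))
print(robot.get_obs()['tool_pos'],robot.get_obs()['wrist_force'])
E
```

```text
time: 11.95
tool_pos: [0.4702, 0.3152, 0.0733]
ee_rot: [-3.142, 0.0, 0.986]
wrist_force: [0.3, -0.3, -0.5]
width: 0.0197
[0.47030862 0.31522789 0.07341663] [-0.87907272  0.9033141  -1.26429342]
```

View pics/s6.png

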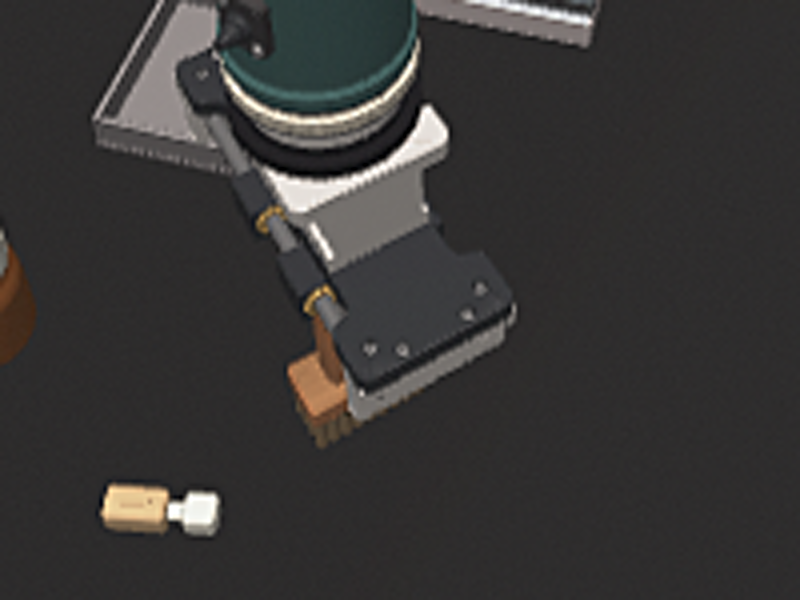

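```bash

python3 -m inch '[{"linear":[0,0,-0.01],"twist":0,"gripper":0},{"linear":[0,0,-0.01],"twist":0,"gripper":0},{"linear":[0,0,-0.01],"twist":0,"gripper":0}]'
python3 -m inch '[{"linear":[0,0,-0.005],"twist":0,"gripper":0},{"linear":[0,0,-0.005],"twist":0,"gripper":0},{"linear":[0,0,-0.005],"twist":0,"gripper":0}]'
```

```text
time: 12.25
tool_pos: [0.4703, 0.3152, 0.0724]
ee_rot: [3.142, 0.0, 0.986]
wrist_force: [-0.3, 0.2, -1.2]
width: 0.0198
time: 12.5
tool_pos: [0.4705, 0.3153, 0.0721]
ee_rot: [3.141, -0.0, 0.986]
wrist_force: [0.6, -0.4, -0.9]
width: 0.0199
```

```bash

python3 - <<'E'
from m import *
for n in ('side','scene'):
    s,K,Rc,c=cam(n); f=dict(depth=s['depth'],K=K,Rc=Rc,c=c)
    print(n); comps(f,((.030,.046),),(.42,.52,.26,.36),8)
    f0=np.load(f'/tmp/{n}0.npz')
    P=cloud(s,K,Rc,c); P0=cloud({'depth':f0['depth']},f0['K'],f0['Rc'],f0['c'])
    im=s['image'].astype(int); i0=f0['image'].astype(int)
    for Q,I in ((P,im),(P0,i0)):
        m=(Q[...,0]>.42)&(Q[...,0]<.52)&(Q[...,1]>.26)&(Q[...,1]<.36)&(abs(Q[...,2]-.038)<.008)&(I[...,0]>I[...,2]+40)
        z=Q[m][:,2]; print(len(z), np.percentile(z,[25,50,75]).round(4))
E
```

```text
side
0.03 n 153 px [209. 317.] ctr [479.2 332.9] size [20.3 29.3] ang 57.8 z 0.0376
151 [0.0365 0.0376 0.0385]
326 [0.0363 0.0375 0.0383]
scene
0.03 n 127 px [305. 142.] ctr [468.6 309.6] size [62.3 32.5] ang 55.3 z 0.0377
126 [0.035  0.0377 0.0391]
131 [0.0349 0.0369 0.0388]
```

Head top is 37.6 mm versus 37.5 mm originally, so the brush stands on the bench. Release and rise.

```bash

python3 -m inch '[{"linear":[0,0,-0.003],"twist":0,"gripper":0.5},{"linear":[0,0,-0.003],"twist":0,"gripper":0.5},{"linear":[0,0,-0.003],"twist":0,"gripper":0.5},{"linear":[0,0,-0.003],"twist":0,"gripper":0.5},{"linear":[0,0,-0.003],"twist":0,"gripper":0.5},{"linear":[0,0,-0.003],"twist":0,"gripper":0.5},{"linear":[0,0,-0.003],"twist":0,"gripper":0.5}]'
python3 -m inch '[{"linear":[0,0,0.2],"twist":0,"gripper":0.5},{"linear":[0,0,0.4],"twist":0,"gripper":0.5},{"linear":[0,0,0.7],"twist":0,"gripper":0.5},{"linear":[0,0,1],"twist":0,"gripper":0.5},{"linear":[0,0,1],"twist":0,"gripper":0.5}]'
python3 - <<'E'
from m import *
for n in ('side','wrist'):
    s,K,Rc,c=cam(n); f=dict(depth=s['depth'],K=K,Rc=Rc,c=c)
    print(n); comps(f,((.034,.042),(.09,.105)),(.42,.52,.26,.36),8)
s,_,_,_=cam('side');save(s,'s7')
E
```

```text
time: 13.18
tool_pos: [0.4704, 0.3153, 0.0718]
ee_rot: [3.141, -0.0, 0.986]
wrist_force: [0.3, 0.8, 0.1]
width: 0.0472
time: 13.6
tool_pos: [0.4734, 0.317, 0.1794]
ee_rot: [3.135, -0.012, 0.986]
wrist_force: [1.4, 0.4, 1.3]
width: 0.0474
side
0.034 n 279 px [218. 313.] ctr [467.8 315.3] size [62.  30.2] ang 56.6 z 0.0375
0.09 n 189 px [217. 295.] ctr [467.1 316.4] size [33.2 19.2] ang 48.7 z 0.099
wrist
0.034 n 829 px [249. 175.] ctr [470.4 315.7] size [60.5 29.6] ang 57.1 z 0.038
0.09 n 1069 px [249. 206.] ctr [470.4 315.6] size [32.6 19.6] ang 56.3 z 0.0997
```

View pics/s7.png

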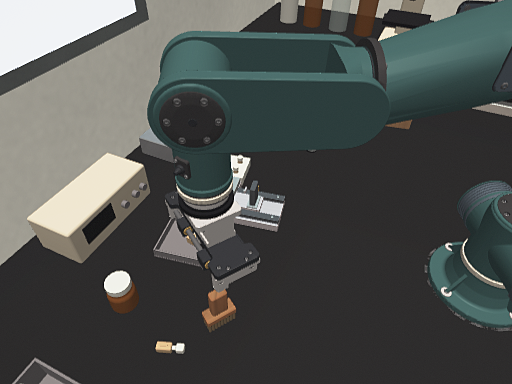

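The brush stands upright and released (head centre (0.470, 0.3157), top at 99.7 mm). Now move to the post, turning to yaw 100.4°.

```bash

python3 -m inch '[{"linear":[0.1,-0.35,0.1],"twist":0.08,"gripper":0.5},{"linear":[0.2,-0.7,0.2],"twist":0.16,"gripper":0.5},{"linear":[0.204,-0.987,0.2],"twist":0.244,"gripper":0.5}]'|sed -n 2,3p
python3 -m inch '[{"linear":[0.1,-0.35,0],"twist":0.08,"gripper":0.5},{"linear":[0.2,-0.7,0],"twist":0.16,"gripper":0.5},{"linear":[0.204,-0.987,0],"twist":0.244,"gripper":0.5}]'|sed -n 2,3p
python3 -m inch '[{"linear":[0.1,-0.35,0],"twist":0.08,"gripper":0.5},{"linear":[0.2,-0.7,0],"twist":0.16,"gripper":0.5},{"linear":[0.204,-0.987,0],"twist":0.244,"gripper":0.5},{"linear":[0.204,-0.987,0],"twist":0.244,"gripper":0.5},{"linear":[0.204,-0.987,0],"twist":0.244,"gripper":0.5},{"linear":[0.204,-0.987,0],"twist":0.244,"gripper":0.5}]'
python3 - <<'E'
from m import *
s,K,Rc,c=cam('wrist'); f=dict(depth=s['depth'],K=K,Rc=Rc,c=c); save(s,'w8')
comps(f,((.034,.041),(.0435,.048),(.049,.056),(.09,.1)),(.44,.75,-.08,.14),15)
E
```

```text
tool_pos: [0.4915, 0.215, 0.1909]
ee_rot: [3.141, 0.001, 1.246]
tool_pos: [0.5109, 0.1154, 0.189]
ee_rot: [-3.138, 0.002, 1.5]
time: 14.75
tool_pos: [0.5307, 0.0197, 0.19]
ee_rot: [-3.139, -0.002, 1.752]
wrist_force: [-0.2, 0.7, -0.2]
width: 0.0471
0.034 n 441 px [415. 173.] ctr [689.6  51.5] size [  4.6 142.5] ang 9.7 z 0.038
0.034 n 4107 px [262. 168.] ctr [518.8  34.4] size [125.7  96.2] ang 9.6 z 0.0367
0.034 n 508 px [217. 216.] ctr [501.5 -22.6] size [70.2 17.6] ang 10.4 z 0.0346
0.034 n 235 px [267. 218.] ctr [552.8 -13.2] size [30.  17.3] ang 10.2 z 0.0346
0.034 n 122 px [290. 216.] ctr [579.   -8.4] size [18.8 17.7] ang 9.0 z 0.0347
0.0435 n 112 px [425. 128.] ctr [679.7 101.1] size [ 2.8 41. ] ang 6.9 z 0.0458
0.0435 n 18 px [307. 140.] ctr [575.1  71.9] size [ 0.3 15.5] ang 11.2 z 0.0454
0.0435 n 240 px [415. 200.] ctr [692.3  32.1] size [ 2.2 95.7] ang 10.4 z 0.0457
0.0435 n 15 px [306. 164.] ctr [579.2  49.1] size [ 0.3 13.2] ang 11.5 z 0.0457
0.0435 n 16 px [305. 186.] ctr [583.3  27.6] size [ 0.5 14.4] ang 11.3 z 0.045
0.0435 n 77 px [281. 216.] ctr [566.3  -6.1] size [ 4.1 16.1] ang 11.3 z 0.046
0.0435 n 59 px [253. 231.] ctr [541.9 -25.8] size [ 4.  11.2] ang 10.4 z 0.0463
0.049 n 4087 px [436. 176.] ctr [701.5  54.2] size [ 28.2 140.9] ang 10.4 z 0.0522
0.049 n 2991 px [321. 171.] ctr [595.   35.7] size [ 26.7 119.7] ang 10.5 z 0.0527
0.049 n 24 px [251. 169.] ctr [528.6  36. ] size [13.1  2.2] ang 5.1 z 0.0532
0.09 n 709 px [251. 198.] ctr [531.3  19.2] size [13.9 35.7] ang 10.8 z 0.0949
```

View pics/w8.png

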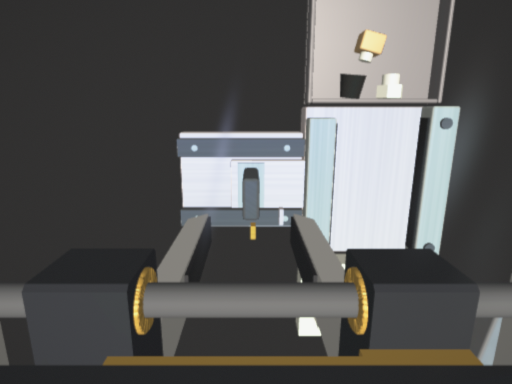

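The post is at (0.5313, 0.0192), directly below the tool. Pointer to clip measures 27.6 mm along clamp x. Descend and grip.

```bash

python3 -m inch '[{"linear":[0.003,-0.003,-0.3],"twist":0,"gripper":0.5},{"linear":[0.003,-0.003,-0.6],"twist":0,"gripper":0.5},{"linear":[0.003,-0.003,-0.8],"twist":0,"gripper":0.5},{"linear":[0.003,-0.003,-0.8],"twist":0,"gripper":0.5},{"linear":[0.003,-0.003,-0.8],"twist":0,"gripper":0.5}]'
python3 -m inch '[{"linear":[0,0,-0.2],"twist":0,"gripper":0.5},{"linear":[0,0,-0.4],"twist":0,"gripper":0.5},{"linear":[0,0,-0.4],"twist":0,"gripper":0.5},{"linear":[0,0,-0.4],"twist":0,"gripper":0.5},{"linear":[0,0,-0.4],"twist":0,"gripper":0.5}]'
```

```text
time: 15.22
tool_pos: [0.5307, 0.0203, 0.1105]
ee_rot: [-3.138, -0.001, 1.755]
wrist_force: [0.4, 0.3, 1.0]
width: 0.0471
time: 15.63
tool_pos: [0.5333, 0.0191, 0.074]
ee_rot: [3.138, 0.001, 1.753]
wrist_force: [0.3, 0.5, 0.3]
width: 0.0466
```

```bash

python3 -m inch '[{"linear":[0,0,-0.02],"twist":0,"gripper":0.3},{"linear":[0,0,-0.02],"twist":0,"gripper":0.3},{"linear":[0,0,-0.02],"twist":0,"gripper":0.3},{"linear":[0,0,-0.02],"twist":0,"gripper":0.3}]'
python3 -m inch '[{"linear":[0,0,0],"twist":0,"gripper":0},{"linear":[0,0,0],"twist":0,"gripper":0},{"linear":[0,0,0],"twist":0,"gripper":0},{"linear":[0,0,0],"twist":0,"gripper":0},{"linear":[0,0,0],"twist":0,"gripper":0},{"linear":[0,0,0],"twist":0,"gripper":0},{"linear":[0,0,0],"twist":0,"gripper":0}]'
python3 - <<'E'
from h import *
o=robot.get_obs(); print(o['tool_pos'],o['ee_rot'],o['wrist_force'])
E
```

```text
time: 15.97
tool_pos: [0.5322, 0.0188, 0.0704]
ee_rot: [3.14, 0.0, 1.753]
wrist_force: [0.0, -0.1, -1.1]
width: 0.0284
time: 16.55
tool_pos: [0.5308, 0.0186, 0.0698]
ee_rot: [-3.139, 0.0, 1.753]
wrist_force: [-5.6, -1.0, 2.5]
width: 0.0136
[0.53079356 0.01862372 0.06979161] [-3.13940102e+00  2.86073262e-06  1.75257588e+00] [-5.55829802 -0.95760884  2.46577734]
```

The post is gripped (13.6 mm). Pull most of the way along clamp −x, then measure.

```bash

python3 -m inch '[{"linear":[-0.039,-0.007,0],"twist":0,"gripper":0},{"linear":[-0.079,-0.014,0],"twist":0,"gripper":0},{"linear":[-0.118,-0.022,0],"twist":0,"gripper":0},{"linear":[-0.157,-0.029,0],"twist":0,"gripper":0},{"linear":[-0.197,-0.036,0],"twist":0,"gripper":0},{"linear":[-0.236,-0.043,0],"twist":0,"gripper":0},{"linear":[-0.256,-0.047,0],"twist":0,"gripper":0},{"linear":[-0.256,-0.047,0],"twist":0,"gripper":0},{"linear":[-0.256,-0.047,0],"twist":0,"gripper":0}]'
python3 - <<'E'
from m import *
for n,b in (('wrist',(.44,.75,-.08,.14)),('scene',(.44,.75,-.08,.14)),('side',(.44,.75,-.08,.14))):
    s,K,Rc,c=cam(n); f=dict(depth=s['depth'],K=K,Rc=Rc,c=c); save(s,n+'9'); print(n)
    comps(f,((.0425,.048),(.049,.056)),b,8)
a=cv2.imread('pics/scene9.png')[150:250,200:330]; cv2.imwrite('pics/scene9c.png',cv2.resize(a,None,fx=6,fy=6,interpolation=cv2.INTER_CUBIC))
E
```

```text
time: 17.3
tool_pos: [0.5073, 0.0143, 0.0698]
ee_rot: [3.138, 0.0, 1.753]
wrist_force: [7.7, 0.9, -2.9]
width: 0.0141
wrist
0.0425 n 362 px [341. 182.] ctr [554.7  49.1] size [ 1.8 77.6] ang 9.6 z 0.0452
0.0425 n 64 px [250. 200.] ctr [505.   31.1] size [13.7  3.1] ang 7.0 z 0.0455
0.049 n 5977 px [366. 184.] ctr [568.2  47.8] size [26.8 85.4] ang 10.4 z 0.0527
0.049 n 81 px [250. 204.] ctr [504.8  31.2] size [13.2  2.4] ang 9.9 z 0.0525
0.049 n 41 px [231. 216.] ctr [494.7  22.6] size [1.8 7.9] ang 87.0 z 0.053
0.049 n 44 px [270. 216.] ctr [518.   26.9] size [8.9 1.5] ang 17.5 z 0.0534
scene
0.0425 n 71 px [259. 201.] ctr [583.   21.3] size [128.3  23.5] ang 89.5 z 0.0455
0.0425 n 14 px [238. 190.] ctr [513.5   3.3] size [22.2 10. ] ang 72.0 z 0.0448
0.0425 n 22 px [238. 199.] ctr [540.5 -22.8] size [ 6.2 29.7] ang 2.7 z 0.0453
0.0425 n 12 px [323. 205.] ctr [702.6 105.8] size [ 1.8 27.6] ang 11.5 z 0.0449
0.0425 n 18 px [314. 215.] ctr [710.7  61.6] size [ 2.5 44.8] ang 9.5 z 0.045
0.0425 n 14 px [303. 226.] ctr [718.9  15.8] size [ 2.5 28.9] ang 9.0 z 0.0451
0.0425 n 10 px [246. 
[... 568 characters left out ...]
197. 180.] ctr [694.8  16.6] size [ 3.2 14.9] ang 13.7 z 0.046
0.0425 n 18 px [191. 190.] ctr [687.8  55.4] size [ 3.8 36.6] ang 8.6 z 0.0445
0.0425 n 8 px [254. 191.] ctr [541.7  -8.4] size [ 2.6 14.7] ang 24.5 z 0.0456
0.0425 n 29 px [181. 204.] ctr [681.3 106.3] size [50.5 19.8] ang 71.3 z 0.0457
0.0425 n 11 px [262. 206.] ctr [501.1  29.9] size [15.8  5.5] ang 37.2 z 0.045
0.0425 n 16 px [231. 215.] ctr [557.5  89.9] size [22.3  3.8] ang 8.0 z 0.0453
0.049 n 404 px [187. 187.] ctr [700.8  51.9] size [ 26.8 149.8] ang 10.6 z 0.0517
0.049 n 368 px [237. 196.] ctr [570.9  26.7] size [ 26.3 131.7] ang 10.4 z 0.0521
0.049 n 24 px [262. 203.] ctr [506.5  28.1] size [30.7 11. ] ang 6.3 z 0.0523
```

View pics/wrist9.png

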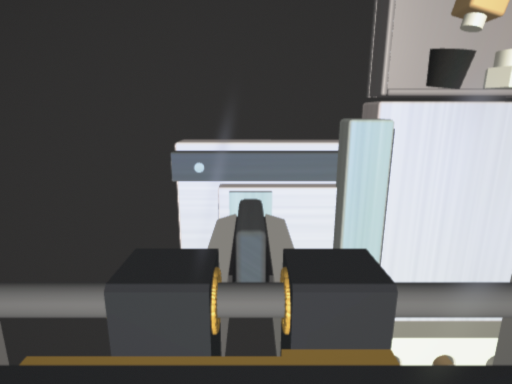

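View pics/scene9c.png

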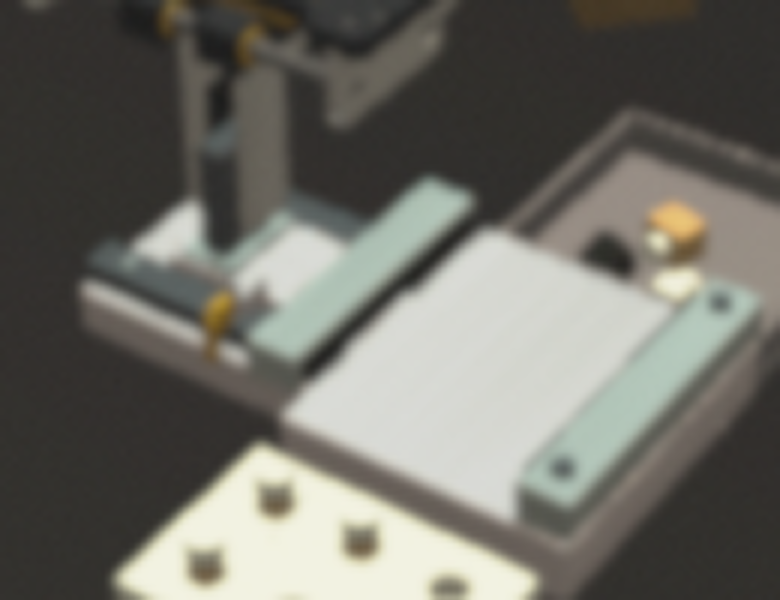

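The jaw is at about 23.8 mm by both cameras and by the TCP. About 3.9 mm remain. I'll refine the gap from the saved wrist frame before moving.

```bash

python3 - <<'E'
from m import *
a=np.radians(10.4); X=np.array([np.cos(a),np.sin(a)]);Y=np.array([-X[1],X[0]])
f=np.load('/tmp/w1.npz'); P=cloud({'depth':f['depth']},f['K'],f['Rc'],f['c']); d=(P[...,:2]*1000-[649.6,40.8]); cx=d@X; cy=d@Y
for nm,(x0,x1,y0,y1) in dict(pointer=(-96,-84,-40,-26),clip=(-126,-110,-56,-38)).items():
    m=(cx>x0)&(cx<x1)&(cy>y0)&(cy<y1)&(P[...,2]>.042)&(P[...,2]<.05); print(nm,m.sum(),cx[m].mean().round(2),cx[m].min().round(1),cx[m].max().round(1),'y',cy[m].min().round(1),cy[m].max().round(1))
# colour: clip brass in wrist, scene, side
for n in ('w1','scene0','side0'):
    f=np.load(f'/tmp/{n}.npz'); I=f['image'].astype(int); P=cloud({'depth':f['depth']},f['K'],f['Rc'],f['c'])
    m=(I[...,0]>I[...,2]+50)&(P[...,0]>.5)&(P[...,0]<.58)&(P[...,1]>-.05)&(P[...,1]<0)
    v,u=np.nonzero(m); 
    if len(u): 
        q=np.array([ray(f['K'],f['Rc'],f['c'],a_,b_,.044)[:2] for a_,b_ in zip(u,v)])*1000; print(n,len(u),u.mean(),v.mean(),'x',((q-[649.6,40.8])@X).mean().round(2),((q-[649.6,40.8])@Y).round(0).min(),((q-[649.6,40.8])@Y).round(0).max())
E
```

```text
pointer 29 -89.71 -91.8 -87.9 y -38.5 -26.2
clip 36 -117.71 -119.8 -115.5 y -55.4 -40.6
w1 1563 466.6551503518874 337.6346769033909 x -106.59 -568.0 -41.0
scene0 25 235.88 201.76 x -118.18 -65.0 -42.0
side0 3 258.0 188.33333333333334 x -123.2 -52.0 -38.0
```

```bash

python3 -m inch '[{"linear":[-0.02,-0.004,0],"twist":0,"gripper":0},{"linear":[-0.04,-0.007,0],"twist":0,"gripper":0},{"linear":[-0.041,-0.0075,0],"twist":0,"gripper":0},{"linear":[-0.041,-0.0075,0],"twist":0,"gripper":0},{"linear":[-0.041,-0.0075,0],"twist":0,"gripper":0},{"linear":[-0.041,-0.0075,0],"twist":0,"gripper":0}]'
python3 - <<'E'
from m import *
for n,b in (('scene',(.44,.75,-.08,.14)),('side',(.44,.75,-.08,.14))):
    s,K,Rc,c=cam(n); f=dict(depth=s['depth'],K=K,Rc=Rc,c=c); save(s,n+'10'); print(n)
    np.savez(f'/tmp/{n}10.npz',image=s['image'],depth=s['depth'],K=K,Rc=Rc,c=c)
    comps(f,((.049,.056),),b,100)
a=cv2.imread('pics/scene10.png')[170:230,210:280]; cv2.imwrite('pics/scene10c.png',cv2.resize(a,None,fx=10,fy=10,interpolation=cv2.INTER_CUBIC))
a=cv2.imread('pics/side10.png')[165:225,225:295]; cv2.imwrite('pics/side10c.png',cv2.resize(a,None,fx=10,fy=10,interpolation=cv2.INTER_CUBIC))
E
```

```text
time: 17.95
tool_pos: [0.5035, 0.0136, 0.0697]
ee_rot: [3.138, 0.0, 1.753]
wrist_force: [8.3, 2.1, -3.3]
width: 0.0137
scene
0.049 n 349 px [258. 194.] ctr [566.7  22. ] size [ 29.1 131.1] ang 11.2 z 0.0526
0.049 n 466 px [306. 215.] ctr [701.2  47.1] size [ 27.7 150.6] ang 9.9 z 0.0519
side
0.049 n 407 px [187. 187.] ctr [700.5  51.4] size [ 28.  149.3] ang 10.1 z 0.0518
0.049 n 375 px [238. 196.] ctr [566.4  27.2] size [ 26.2 130.5] ang 10.5 z 0.0523
```

View pics/scene10c.png

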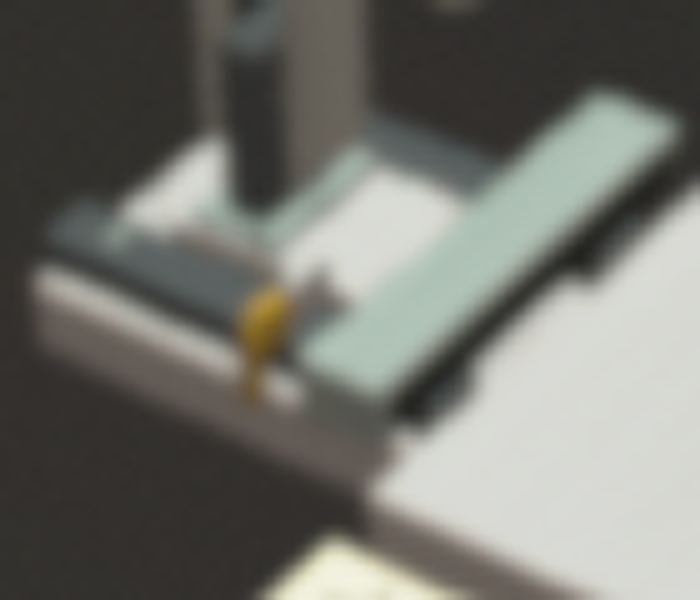

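View pics/side10c.png

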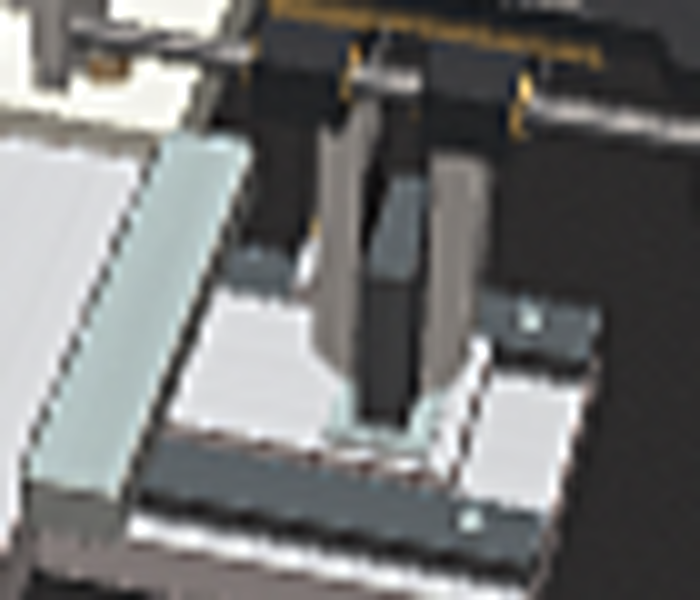

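```bash

cat > t.py <<'E'
from m import *
a=np.radians(10.4); X=np.array([np.cos(a),np.sin(a)]);Y=np.array([-X[1],X[0]])
def jawx(f,O):
    P=cloud({'depth':f['depth']},f['K'],f['Rc'],f['c'])
    d=P[...,:2]*1000-O; cx=d@X; cy=d@Y
    r=[]
    for lo,hi in ((-110,-36),(36,75)):
        m=(cx>lo)&(cx<hi)&(cy>-55)&(cy<55)&(P[...,2]>.0485)&(P[...,2]<.057)&(f['depth']>0)
        if lo<0: # exclude post/gripper: keep connected big comp
            k,l,st,_=cv2.connectedComponentsWithStats(m.astype(np.uint8)); m=l==(1+st[1:,4].argmax())
        r.append((cx[m].mean(),np.median(cx[m]),(np.percentile(cx[m],3)+np.percentile(cx[m],97))/2))
    return np.array(r)
def pc(f,u,v,O,z=.046):
    q=ray(f['K'],f['Rc'],f['c'],u,v,z)[:2]*1000-O; return (q@X).round(2),(q@Y).round(2)
Os={'side':np.array([647.3,41.4]),'scene':np.array([647.6,38.])}
E
python3 - <<'E'
from t import *
for n in ('side','scene'):
    A=jawx(np.load(f'/tmp/{n}0.npz'),Os[n]); B=jawx(np.load(f'/tmp/{n}10.npz'),Os[n]); print(n,A.round(2).tolist(),B.round(2).tolist(),'travel',((A[0]-A[1])-(B[0]-B[1])).round(2))
f0=np.load('/tmp/scene0.npz'); f=np.load('/tmp/scene10.npz')
print('clip top',pc(f,236.8,200,Os['scene']),'pointer',pc(f,242.2,198,Os['scene']))
a=[cv2.resize(cv2.cvtColor(g['image'],cv2.COLOR_RGB2BGR)[180:215,220:260],None,fx=10,fy=10,interpolation=cv2.INTER_NEAREST) for g in (f0,f)]
cv2.imwrite('pics/cmp.png',np.hstack(a))
E
```

```text
side [[-55.19, -55.31, -54.78], [53.71, 53.68, 54.04]] [[-82.77, -82.76, -82.32], [53.88, 53.65, 54.59]] travel [27.74 27.43 28.08]
scene [[-53.7, -53.58, -54.28], [55.29, 55.08, 54.33]] [[-81.26, -81.29, -82.18], [55.2, 55.62, 54.44]] travel [27.46 28.25 28.01]
clip top (np.float64(-116.43), np.float64(-46.59)) pointer (np.float64(-110.21), np.float64(-32.78))
```

View pics/cmp.png

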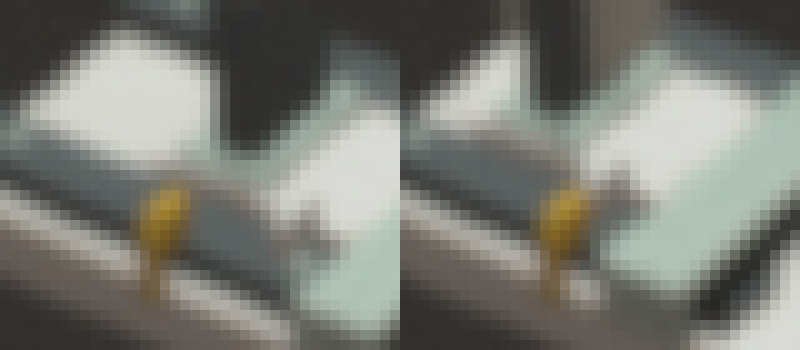

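Travel averages 27.8 mm (TCP 27.75, side 27.75, scene 27.9), against a measured gap of 27.6–28.0 mm. Let it settle, then do a last look at the whole bench.

```bash

python3 -m inch '[{"linear":[0,0,0],"twist":0,"gripper":0},{"linear":[0,0,0],"twist":0,"gripper":0},{"linear":[0,0,0],"twist":0,"gripper":0},{"linear":[0,0,0],"twist":0,"gripper":0},{"linear":[0,0,0],"twist":0,"gripper":0},{"linear":[0,0,0],"twist":0,"gripper":0}]'
python3 - <<'E'
from t import *
R0={n:jawx(np.load(f'/tmp/{n}0.npz'),Os[n]) for n in Os}
for i in range(4):
  for n in Os:
    s,K,Rc,c=cam(n); B=jawx(dict(depth=s['depth'],K=K,Rc=Rc,c=c),Os[n]); A=R0[n]; print(n,'travel',((A[0]-A[1])-(B[0]-B[1])).round(2))
    if i==0: save(s,n+'11')
o=robot.get_obs(); print(o['time'],o['tool_pos'],o['wrist_force'],o['width'])
E
```

```text
time: 18.55
tool_pos: [0.5035, 0.0136, 0.0698]
ee_rot: [3.138, 0.0, 1.753]
wrist_force: [6.6, 1.9, -3.3]
width: 0.014
side travel [27.6  27.44 27.8 ]
scene travel [27.33 27.37 27.51]
side travel [27.62 27.73 27.55]
scene travel [27.11 27.56 27.14]
side travel [27.34 27.38 27.28]
scene travel [27.29 27.57 27.63]
side travel [27.36 27.2  27.79]
scene travel [27.17 27.74 27.4 ]
18.95 [0.50349051 0.01360046 0.06974954] [ 7.07713656  1.49755095 -2.27572947] 0.013790092899687037
```

View pics/side11.png

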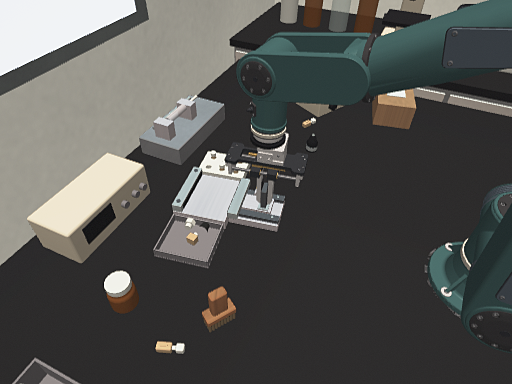

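View pics/scene11.png

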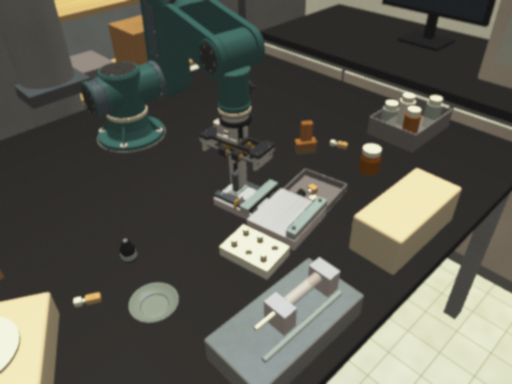

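Averaging repeated frames puts the travel at 27.4–27.7 mm. The gap, corrected for the wrist view's 0.7 % short scale, is about 27.9 mm. Add a 0.3 mm nudge.

```bash

python3 -m inch '[{"linear":[-0.003,-0.0005,0],"twist":0,"gripper":0},{"linear":[-0.003,-0.0005,0],"twist":0,"gripper":0},{"linear":[-0.003,-0.0005,0],"twist":0,"gripper":0},{"linear":[-0.003,-0.0005,0],"twist":0,"gripper":0},{"linear":[-0.003,-0.0005,0],"twist":0,"gripper":0},{"linear":[-0.003,-0.0005,0],"twist":0,"gripper":0}]'
python3 - <<'E'
from t import *
R0={n:jawx(np.load(f'/tmp/{n}0.npz'),Os[n]) for n in Os}
for n in Os:
    T=[]
    for i in range(5):
        s,K,Rc,c=cam(n); B=jawx(dict(depth=s['depth'],K=K,Rc=Rc,c=c),Os[n]); A=R0[n]; T.append((A[0]-A[1])-(B[0]-B[1]))
    print(n,np.mean(T,0).round(2))
print(robot.get_obs()['tool_pos'],robot.get_obs()['time'])
E
```

```text
time: 19.45
tool_pos: [0.5034, 0.0136, 0.0697]
ee_rot: [3.138, 0.0, 1.753]
wrist_force: [8.4, 0.9, -3.0]
width: 0.0139
side [27.73 27.6  27.85]
scene [27.46 27.75 27.68]
[0.50339846 0.01359933 0.06977858] 19.95
```

Travel now averages about 27.7 mm, within about 0.3 mm of the mark, and is steady. Hand in.

```bash
python3 -c "
from bench import robot
print(robot.close_job())"
```

```text
the job is handed in; nothing more can be done
None
```

The job is done and handed in at about 20 s of the 61 s allowed; handing in gave no verdict.

- **Sweeping:** I swept all three pieces off the bed into the tray with the brush. The last check showed their tops at 26–29 mm inside the tray walls and nothing left on the bed.
- **Brush:** It stands upright and released at about (0.470, 0.316), within about 3 mm of where it started and clear of the clamp and tray. Its handle top measured 99.7 mm above the bench.
- **Jaw:** I gripped the post (14 mm), pulled it and am still holding it, steady at about 8 N. Travel read 27.7 mm (side), 27.6 mm (scene) and about 27.8 mm (tool position).
- **Alignment with the clip:** The gap from pointer to clip was 27.6–28.0 mm in the wrist views before the pull, so they should line up to about 0.3 mm. At the end the fingers hid the pointer from the wrist and side cameras. The scene view was too coarse to settle it: read directly, it put the pointer about 6 mm short of the clip. I took that as side-face bias and did not resolve it.
- **Other things on the bench:** By eye they looked unmoved in the last pictures.

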